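# Uncap the ball carrier and hold it in the ioniser's air

### The job

Get the loose steel ball ready for inspection by blowing it free of static: lift the white dust cap off the carrier tray, hang it by its eye on the peg of the stand and let it go there. Then take the tray by its handle, carry it level so that the ball never leaves its pocket, and finish while still holding it still and level in the ioniser's air stream, with the ball about 15 cm straight in front of the middle of the grille. Let nothing but the gripper carry the tray at the end, and leave the other things on the bench where they are.

Things in the scene. Friction and masses are not known exactly. Their poses are not given: they have to be found in the camera images.
- tray: Loose aluminium carrier, about 0.35 kg: a plate 170 (x) by 72 (y) by 8 mm thick, origin at the centre of its underside, z up. Two round pockets on its long axis, at x = +52 and x = -52 mm: each is a ring 38 mm outside, 30 mm inside, standing 3 mm above the plate. A handle stands over the middle (see tray_grip). The ball and the cap are at the +x pocket; the -x pocket is empty.
- tray_grip (a point): Centre of the tray's black handle bar, 53 mm above the tray's underside. The bar is 42 mm long (tray x), 12 mm thick (tray y) and 26 mm high, on two 8 mm posts 28 mm apart; 32 mm of free height between plate and bar. Meant to be pinched from above across its thickness, along tray y.
- pocket (a point): Where the ball's centre lies at rest in the middle of its pocket: tray x = +52 mm, 18 mm above the tray's underside. The ball, 20 mm in diameter, can roll 5 mm each way inside the pocket; tipping the tray beyond about 45 degrees rolls it out over the rim.
- ball_center (a point): Centre of the loose steel ball, 20 mm in diameter, 33 g, in the +x pocket of the tray; hidden under the cap at the start.
- cap: Loose white plastic dust cap, about 45 g, standing over the ball on the tray. A round cup, mouth down, 50 mm outside, 44 mm inside, 26 mm high, with a flat upright tab on top: 34 mm wide (cap x), 8 mm thick (cap y), from 26 to 78 mm above the rim. Origin at the centre of the rim's underside, z up. The tab has a round eye right through it (along cap y), see eye; above the eye there are 25 mm of solid tab to pinch across its thickness.
- eye (a point): Centre of the cap's eye, a through hole 21 mm in diameter along cap y, 42 mm above the cap's rim and 36 mm below the top of the tab.
- stand: Fixed peg stand; origin at the centre of the underside of its 90 by 90 by 8 mm base, z up. A rod, 14 mm thick, rises at x = +35 mm with a 22 mm boss whose top is 156 mm above the bench; from it one peg, 8 mm thick, reaches towards the stand's -x side, rising slightly from z = 150 mm at x = +30 mm to z = 157 mm at its free end, x = -50 mm. Nothing stands above the peg.
- peg_mid (a point): Point on the peg's axis 40 mm from its free end, at x = -10, y = 0, z = 153.5 mm of the stand: a good place to hang the cap.
- peg_tip (a point): Centre of the peg's round free end, 11 mm in diameter, at x = -50, y = 0, z = 157 mm of the stand.
- blower: Fixed ionising air blower: white housing 72 (x) by 140 (y) by 150 mm high in a steel bracket, from 60 to 210 mm above the bench; origin at the centre of the underside of its foot, which is 100 by 130 mm. It blows horizontally towards its own -x side, where the round grille is.
- outlet (a point): Centre of the round grille, 100 mm across, on the blower's front, 135 mm above the bench, with the blower's axes: the air flows along -x from here.
- ring_gauge: Bystander: loose steel ring, 50 mm across, 18 mm high.
- jar: Bystander: loose amber jar with a lid, 40 mm across, 58 mm high.
- dish: Bystander: loose clear covered dish, 60 mm across, 16 mm high.
- loupe: Bystander: loose black eyepiece, 38 mm across, 37 mm high.
- wafer_case: Bystander: loose flat round grey case, 76 mm across, 14 mm high.
- tweezers: Bystander: loose steel tweezers, 117 mm long (x), 8 mm high.
Things that resemble listed ones, but are neither listed nor needed, are in the scene too. Leave any blue look-alike of the cap alone. What is shaped like the tray but turquoise is not meant.

How it is judged (in metres and radians):
On the way, in this order (a step that is already met when the one before it is completed fails the run):
1. the cap hangs by its eye on the peg, let go (x of eye in the frame of stand between -0.046 and 0.03 m and y of eye in the frame of stand between -0.012 and 0.012 m and height (world z) of eye between 0.135 and 0.165 m and angle between cap's own z axis and vertical below 0.4 rad and contact force between cap and stand above 0.1 N and contact force between cap and the fingers below 0.05 N), for 0.3 s.
2. the tray is lifted clear of the bench by its handle, the ball in its pocket (height (world z) of tray above 0.05 m and contact force between tray and the fingers above 1 N and distance between ball_center and pocket below 0.012 m), for 0.1 s.
At the end, for the whole second after the job is handed in: Cap hangs upright by its eye on the peg, released. Fingers hold the tray in the air (underside above 70 mm), tilt under 7 deg, still, off blower and stand; ball in its pocket, 100 to 200 mm in front of the grille, within 40 mm sideways and 35 mm in height of its centre (all of step 1 and x of ball_center in the frame of outlet between -0.2 and -0.1 m and y of ball_center in the frame of outlet between -0.04 and 0.04 m and z of ball_center in the frame of outlet between -0.035 and 0.035 m and distance between ball_center and pocket below 0.012 m and height (world z) of tray above 0.07 m and angle between tray's own z axis and vertical below 0.12 rad and linear speed of tray below 0.03 m/s and angular speed of tray below 0.3 rad/s and contact force between tray and the fingers above 1 N and contact force between tray and blower below 0.05 N and contact force between tray and stand below 0.05 N); the arm keeps its last pose, push and grip.
It fails at once if the ball leaves its pocket (distance between ball_center and pocket above 0.018 m).
It fails at once if the tray is tipped more than 20 degrees (angle between tray's own z axis and vertical above 0.35 rad).
It fails at once if another thing on the bench is moved by more than 3 cm (distance of any of ring_gauge, jar, dish, loupe, wafer_case, tweezers from where it was at the start of the episode above 0.03 m).
It also fails if it takes over 54 s, if anything falls off the work surface, if the arm or the gripper's body presses on something with over 40 N, if the wrist force passes 120 N, or if a joint passes its speed limit or range.

### The arm

A 6-joint arm with a two-finger parallel gripper is mounted at the origin on the work surface. World frame = base frame: x ahead of the robot, y to its left, z up, the work surface at z = 0. Lengths are in mm, angles in rad, forces in N, time in s.
With the tool pointing down it reaches from about 400 to 925 mm from the base axis. Payload 12.5 kg.
Tool frame: the origin (TCP) lies at the very end of the fingers, on their centre line; the grasp point (between the pads) lies 19 mm behind it; z points along the fingers, y is the line along which they close (so a half turn about z gives the same grasp; the last joint's range is limited). The gripper opens to 95 mm and grips with 3 to 60 N. Pads are 20 mm wide; open, the fingers measure 119 mm over their backs; the gripper's body (75 mm by 180 mm) begins 59 mm behind the grasp point.
Start: joints at [1.183, 0.491, 1.559, -0, 1.092, -0.106], TCP at [173.786, 600.371, 214.661] pointing down, gripper open.
Joint ranges: [-3.1, 3.1], [-0.84, 2.19], [0.05, 2.79], [-1.13, 4.28], [0.06, 2.93], [-2.69, 2.69]. Speed limits (rad/s): [2.22, 2.22, 2.79, 3.14, 3.14, 3.14].

### API

Orientations are given as [roll, pitch, yaw] about the fixed x, y, z axes, in that order (R = Rz(yaw) Ry(pitch) Rx(roll)).
In Python, from cell import state, imaging, env, spot_in, mark_of gives the robot as it stands. The module is installed in compiled form; this text tells all that it offers.
- The arm moves only by the tool step_arm, never from a script. Its argument "increments" is a list of rows, each an object with "slide": the shift along the tool's x, y, z in m, a list of three; "roll": the turn about the tool's z in rad. A call has 1 to 5 rows; each row is the pose to reach, as a shift and turn from the pose commanded when the call began, along the tool's axes at that moment; what a row does not reach only later rows make up. A row lasts 1/8 s, in which the tool goes at most 62.5 mm and 10.7 degrees, less where a joint would pass 70% of its speed; a pose out of reach is approached as far as the arm can. A call with a gripper value outside its range is refused whole. "fingers" is the opening, from 0 (shut) to 1 (fully open), set as the call begins (left out, the last holds). The fingers move at their own pace and stop on an object; the grip force is fixed at half the most. Time passes only in rows, so rows that repeat a pose let the fingers close. It gives the time, the measured TCP pose, the force, the opening and the grip force at its end, in the units of the state.
- state(): the state, without advancing time (a new reading comes with each control period).
- imaging.read_camera(name): name is "scene" or "top" or "wrist"; returns a dict with "color" (480x640x3 uint8, red, green, blue), "z_map" (480x640 float32, mm along the optical axis (not along the pixel's ray), 0 where there is no reading), "intrinsics" (3x3 intrinsics, pixels), "camera_from_world" (4x4, takes a point from world to camera coordinates). Camera axes: x right, y up, looking along -z (the intrinsics and any distortion apply to the point x, -y, -z); pixel columns grow to the right and rows downward; lengths in mm; the calibration is good to about 2 mm. A picture is of the moment at which its call begins.
- env.job_done(): hands the job in; it is judged then, once.
Trained networks look in the newest picture that a camera, given by its name, has taken for a name from the list of things; names that differ only in an ending like _2 or _b are one class to them, and where a whole thing is asked for, a point or a joint stands for the part that bears it (a point fixed in the world has none). Each returns a list of dicts, best first, with "confidence" (0 to 1); they miss things now and then, are a little off and sometimes report something else, mostly with a low value. They report only what shows in the picture. A call takes as long as a camera call. They do not tell look-alikes from the thing itself.
- spot_in(camera, target): "bbox" ([left, top, right, bottom] in pixels, round what is visible of it).
- mark_of(camera, target): "uv" ([column, row] in pixels: a listed point, or the origin of a listed thing).
The state is a dict: "t": time; "joints": joint angles; "qvel": joint speeds; "tau": joint torques, N m; "eef_pos": TCP position; "tcp_rot": TCP orientation; "ft_force": force on the tool from outside, world axes, zero at the start; "moment": the same for the moment, N m; "opening": opening from 0.0 (shut) to 1.0 (fully open); "grip_force": force on a finger pad.
Only numpy, scipy, OpenCV 4.12 (cv2) and the standard library are available. Lean on these libraries where they do the work, as an engineer would, in place of code of your own. Each camera call takes 0.05 s, during which the arm holds its last target. There are 200 camera calls.

## Working session

There is one attempt and no reset: what is moved stays moved. The work goes in short steps, Python scripts to look and compute and a tool call to move; the robot and the scene stay as the last step left them, time stands still between calls to the robot, and variables do not carry over. Pictures are saved under pics/ and viewed, at most 10 in all, crops included, and the job is handed in when it is done.

Besides the shell and the picture viewer there is one more tool, called after ">>>" as a command line: name --argument value ..., lists and objects as JSON in quotes. step_arm: Moves the arm, as the interface text tells. Its arguments: {"type":"object","properties":{"increments":{"type":"array"},"fingers":{"type":"number"}},"required":["increments"]}

```bash
mkdir -p pics; cat > h.py <<'E'
import numpy as np, cv2
from cell import state, imaging, env, spot_in, mark_of
def cam(n):
    return imaging.read_camera(n)
def save(c,name,crop=None,scale=1):
    im=cv2.cvtColor(c["color"],cv2.COLOR_RGB2BGR)
    if crop: l,t,r,b=crop; im=im[t:b,l:r]
    if scale!=1: im=cv2.resize(im,None,fx=scale,fy=scale,interpolation=cv2.INTER_CUBIC)
    cv2.imwrite("pics/"+name+".png",im)
def ray(c,uv):
    K=np.array(c["intrinsics"]);T=np.linalg.inv(np.array(c["camera_from_world"]))
    d=np.linalg.inv(K)@np.array([uv[0],uv[1],1.]); d=np.array([d[0],-d[1],-d[2]])
    return T[:3,3],T[:3,:3]@d
def at_z(c,uv,z):
    o,d=ray(c,uv); return o+d*(z-o[2])/d[2]
def at_depth(c,uv):
    z=c["z_map"][int(round(uv[1])),int(round(uv[0]))]; o,d=ray(c,uv); return o+d*z
def cloud(c):
    v,u=np.nonzero(c["z_map"]>0); z=c["z_map"][v,u]
    K=np.array(c["intrinsics"]);T=np.linalg.inv(np.array(c["camera_from_world"]))
    p=(np.linalg.inv(K)@np.stack([u,v,np.ones_like(u)]).astype(float)); p[1:]*=-1; p*=z
    return (T[:3,:3]@p).T+T[:3,3],u,v
def proj(c,P):
    p=np.array(c["camera_from_world"])@np.append(P,1.); q=np.array(c["intrinsics"])@np.array([p[0],-p[1],-p[2]]); return q[:2]/q[2]
E
python3 - <<'E'
from h import *
np.set_printoptions(precision=1,suppress=True)
for n in ["top","scene"]:
    c=cam(n); save(c,n+"0")
    print(n,np.linalg.inv(c["camera_from_world"])[:3,3])
    for t in ["tray","tray_grip","cap","eye","stand","peg_mid","peg_tip","blower","outlet","pocket"]:
        for r in mark_of(n,t)[:3]:
            u=r["uv"]; print(t,np.array(u),round(r["confidence"],2),at_depth(c,u))
print(state())
E
```

```text
top [ 342.5   48.7 1061.6]
tray [512.2 338.8] 0.67 [ 272.  -325.3   11. ]
tray [388.6 245.3] 0.66 [479.1 -52.9  61.7]
tray [554.2 213.3] 0.51 [ 525.1 -373.   156.9]
tray_grip [393.3 239.8] 0.81 [490.5 -63.1  66.1]
tray_grip [435.6 301.5] 0.7 [ 355.8 -154.9   36.8]
tray_grip [522.3 347.1] 0.66 [ 258.5 -325.2   66.8]
cap [397.  218.6] 0.9 [535.9 -71.7  74.8]
cap [439.8 206.2] 0.83 [ 572.7 -176.5   26.2]
eye [442.9 202.2] 0.97 [ 580.7 -182.8   31.7]
eye [394.9 217.8] 0.78 [545.5 -71.8  35.6]
stand [518.6 207.4] 0.74 [ 570.6 -362.1    7.9]
stand [389.2 240. ] 0.46 [490.2 -54.2  65.8]
stand [278.5 272. ] 0.38 [427.5 196.4  14.8]
peg_mid [547.8 193.7] 0.72 [ 565.8 -364.7  154.8]
peg_mid [342.6 156.9] 0.45 [686.7  44.9  51.8]
peg_mid [390.6 238.7] 0.26 [493.  -57.3  66.1]
peg_tip [555.1 212.8] 0.64 [ 525.4 -373.2  160.3]
blower [155.  229.9] 0.88 [512.3 445.8 116.1]
outlet [556.9 212. ] 0.67 [ 526.5 -376.   162.3]
outlet [150.7 218.4] 0.62 [537.1 455.6 117.8]
pocket [399.3 218.7] 0.98 [533.4 -75.2  86.1]
pocket [517.3 322.1] 0.59 [ 308.3 -340.     8.6]
scene [1479.8 -187.2  990.9]
tray [180
[... 177 characters left out ...]
ye [245.4 297.1] 0.56 [ 562.7 -185.7   25.1]
peg_mid [154.4 274.6] 0.74 [ 400.9 -406.3   -1.6]
peg_tip [149.4 258.1] 0.95 [ 333.5 -419.5   -1.2]
blower [493.3 250.2] 0.97 [537.5 480.7   8.4]
outlet [493.2 217. ] 0.56 [543.7 451.6 133.1]
pocket [176.5 242.1] 0.9 [ 294.7 -345.5    7. ]
pocket [288.7 283.5] 0.89 [551.4 -76.9  33.7]
{'t': 1.1, 'joints': array([ 1.2,  0.5,  1.6, -0. ,  1.1, -0.1]), 'qvel': array([ 0., -0., -0.,  0.,  0.,  0.]), 'tau': array([  0. , -61.2, -25.8,   0.1,   0. ,  -0. ]), 'eef_pos': array([173.8, 600.4, 214.7]), 'tcp_rot': array([3.1, 0. , 2.9]), 'ft_force': array([-0. ,  0.2,  0.3]), 'moment': array([ 0.,  0., -0.]), 'grip_force': 0.0, 'opening': 0.9925825499998433}
```

View pics/top0.png

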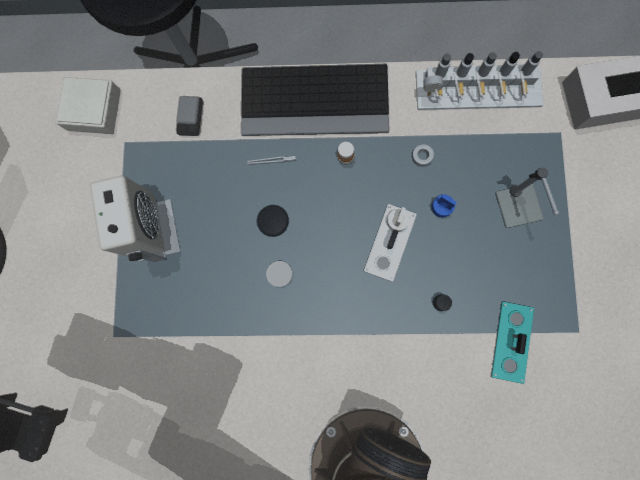

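View pics/scene0.png

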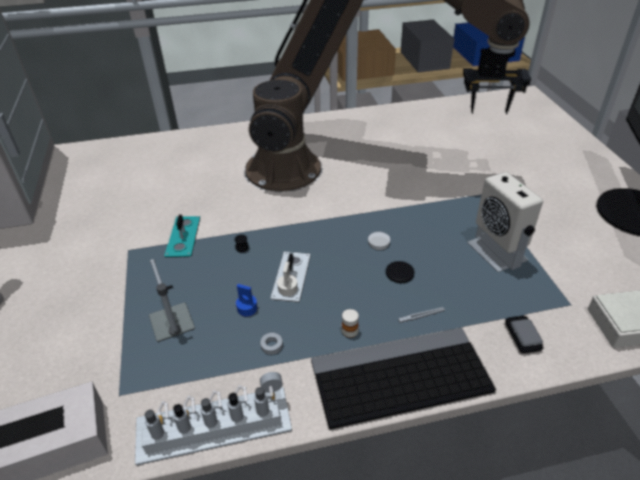

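Candidates: white cap (398,218) on silver tray (391,242) versus blue look-alike cap (444,205) and turquoise tray (513,342). I choose the white cap and silver tray. The stand is at (519,207), its peg tip at (556,212). The blower is at (150,215) with its grille facing right (−y).

```bash
python3 - <<'E'
from h import *
np.set_printoptions(precision=1,suppress=True)
def rect(P):
    (x,y),(w,h),a=cv2.minAreaRect(P[:,:2].astype(np.float32)); return np.array([x,y,w,h,a]),len(P)
for n in ["top","scene"]:
    c=cam(n); P,u,v=cloud(c)
    if n=="top": save(c,"cand0",(340,120,600,280),3)
    def sel(x0,x1,y0,y1,z0,z1): 
        m=(P[:,0]>x0)&(P[:,0]<x1)&(P[:,1]>y0)&(P[:,1]<y1)&(P[:,2]>z0)&(P[:,2]<z1); return P[m]
    print(n)
    print("bench z",np.median(sel(400,480,0,40,-20,20)[:,2]))
    print("tray",rect(sel(380,620,-140,20,5,14)), rect(sel(380,620,-140,20,9-1.5,20)))
    print("bar",rect(sel(440,515,-100,-20,58,72)))
    t=sel(515,580,-120,-30,70,120); print("tab",rect(t),t.mean(0),t[:,2].max())
    pg=sel(450,620,-440,-330,146,175)
    print("peg",rect(pg)); 
    k=np.argsort(pg[:,0])
    for i in k[::max(1,len(k)//14)]: print(pg[i])
    print("base",rect(sel(480,660,-440,-280,5,12)))
    b=sel(430,640,330,560,100,200); 
    print("blower",rect(b), b.min(0),b.max(0))
    b=sel(430,640,330,600,203,220); print("bl top",rect(b))
E
```

```text
top
bench z 0.7496123611215353
tray (array([499.4, -57.5, 231.5, 154.9,   0. ]), 1672) (array([498.3, -52.1,  91.3, 169.6,  68.9]), 1082)
bar (array([494.6, -61.5,  12.2,  40.9,  68.2]), 104)
tab (array([543.2, -78.7,   7.7,  35. ,  70. ]), 67) [541.8 -78.   84.8] 89.66311349442731
peg (array([ 570.2, -355.9,   98.5,   34.1,    8.9]), 303)
[ 523. -373.  160.]
[ 531.1 -375.7  159.9]
[ 540.2 -368.3  156.3]
[ 549.6 -371.7  159.2]
[ 558.5 -371.8  156.2]
[ 568.2 -365.5  158.8]
[ 577.9 -360.6  153.9]
[ 588.3 -357.4  154. ]
[ 597.8 -358.9  156.9]
[ 602.9 -334.9  148.2]
[ 605.4 -349.2  152.9]
[ 608.4 -342.5  150.4]
[ 610.6 -354.2  156.3]
[ 613.8 -347.8  153.2]
[ 618.  -356.4  152.5]
base (array([ 569.5, -359.2,  179.5,  156.3,    2. ]), 1213)
blower (array([523.2, 466.4,  62.9, 159.3,  76.6]), 1755) [445.9 441.9 100.1] [607.9 513.7 200. ]
bl top (array([532.9, 493.5, 138.9,  71.8,  12.6]), 2506)
scene
bench z -0.482878952289866
tray (array([504.6, -58.9, 227.1, 152.5,   2.1]), 736) (array([498.9, -62.4,  71. , 171.6,  69. ]), 430)
bar (array([496. , -61.5,  13.3,  39.5,  71.5]), 56)
tab (array([544.7, -80.2,   9.7,  36.5,  70.3]), 61) [547.5 -79.9  81.6] 88.06882282315667
peg (array([ 570.9, -356.8,   97.9,   33. ,    8.4]), 179)
[ 524.3 -376.   160.1]
[ 532.7 -377.7  162.1]
[ 541.6 -376.5  157.7]
[ 551.8 -369.5  159.5]
[ 561.5 -368.1  156. ]
[ 570.9 -365.5  158.2]
[ 580.7 -364.1  155. ]
[ 588.3 -360.4  152.4]
[ 597.9 -362.4  153.1]
[ 605.1 -359.6  156.6]
[ 608.3 -346.2  150.2]
[ 610.7 -344.4  149.1]
[ 613.1 -335.4  152.4]
[ 616.  -348.   152.3]
[ 618.4 -348.7  148.7]
base (array([ 570.7, -361.6,  173.4,  149.8,    0.2]), 804)
blower (array([557.6, 472.5, 158.7,  70. ,  39.7]), 2018) [474.2 440.7 100. ] [625.  544.8 200. ]
bl top (array([536.3, 493.5, 142.4,  74.8,  11. ]), 998)
```

View pics/cand0.png

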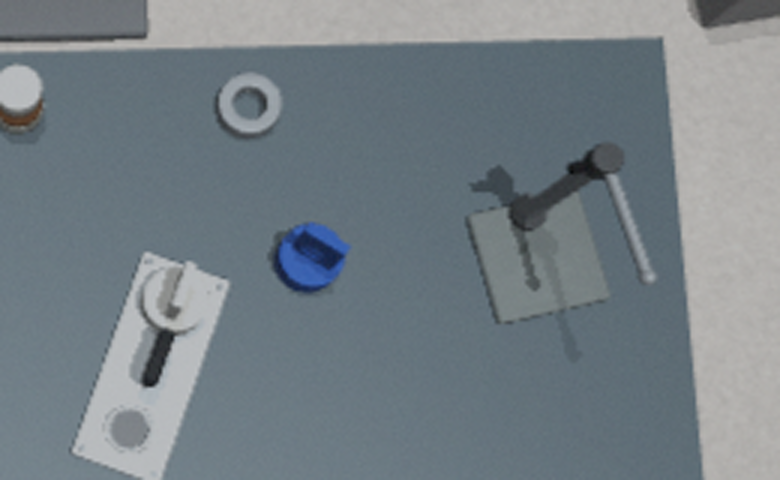

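White cap confirmed at crop (175,298), which is on the silver tray. The blue look-alike at (312,257) stays alone, and the peg tip shows at (650,278). Next I work out the hover move.

```bash
cat >> h.py <<'E'
def go(x,y,z,yawdeg,s=None):
    s=s or state(); from scipy.spatial.transform import Rotation as Ro
    R=Ro.from_euler('xyz',s["tcp_rot"]).as_matrix(); d=R.T@(np.array([x,y,z])-s["eef_pos"])
    yaw=np.arctan2(R[1,0],R[0,0]); r=-(np.radians(yawdeg)-yaw); r=(r+np.pi)%(2*np.pi)-np.pi
    print("t %.2f"%s["t"],"tcp",np.round(s["eef_pos"],1),"rot",np.round(np.degrees(s["tcp_rot"]),2),"slide m",np.round(d/1000,4),"roll",round(r,4),"rows",np.linalg.norm(d)/62.5,abs(np.degrees(r))/10.7)
E
python3 -c "
from h import *
go(544,-79.5,150,159.7)"
```

```text
t 1.20 tcp [173.8 600.4 214.7] rot [179.99   0.   163.86] slide m [-0.5447 -0.5501  0.0646] roll 0.0726 rows 12.429445763421612 0.38848780817109807
```

>>> step_arm --increments '[{"slide": [-0.042,-0.0425,0],"roll": 0.02},{"slide": [-0.084,-0.085,0],"roll": 0.04},{"slide": [-0.126,-0.1275,0],"roll": 0.06},{"slide": [-0.168,-0.17,0],"roll": 0.073},{"slide": [-0.21,-0.2125,0],"roll": 0.073}]' --fingers 1

```text
t: 1.82
eef_pos: [317.1, 336.3, 214.9]
tcp_rot: [3.141, 0.0, 2.787]
ft_force: [1.1, 0.0, 0.6]
opening: 0.998
grip_force: 0.0
```

```bash
python3 -c "
from h import *
go(544,-79.5,160,159.7)"
```

```text
t 1.82 tcp [317.1 336.3 214.9] rot [1.7996e+02 2.0000e-02 1.5968e+02] slide m [-0.3572 -0.3111  0.0548] roll -0.0003 rows 7.629264931275965 0.0017758957089125127
```

>>> step_arm --increments '[{"slide": [-0.044,-0.039,0.007]},{"slide": [-0.089,-0.078,0.014]},{"slide": [-0.134,-0.117,0.021]},{"slide": [-0.179,-0.156,0.027]},{"slide": [-0.224,-0.195,0.034]}]'

```text
invalid input at $.increments[0]: expected keys slide, roll
```

>>> step_arm --increments '[{"slide": [-0.044,-0.039,0.007]},{"slide": [-0.089,-0.078,0.014]},{"slide": [-0.1335,-0.1165,0.021]},{"slide": [-0.1335,-0.1165,0.021]}]'

```text
invalid input at $.increments[0]: expected keys slide, roll
```

```bash
python3 - <<'E'
from h import *
np.set_printoptions(precision=1,suppress=True)
go(544,-79.5,64,159.7)
c=cam("wrist"); save(c,"w1")
for t in ["eye","cap","tray_grip"]:
    for r in mark_of("wrist",t)[:2]: print(t,np.array(r["uv"]),round(r["confidence"],2),at_depth(c,r["uv"]))
P,u,v=cloud(c)
def rect(m):
    (x,y),(w,h),a=cv2.minAreaRect(P[m][:,:2].astype(np.float32)); return np.array([x,y,w,h,a]),m.sum()
near=lambda x,y,r:(np.hypot(P[:,0]-x,P[:,1]-y)<r)
m=near(544,-79.5,40)&(P[:,2]>65)&(P[:,2]<95); print("tab",rect(m),P[m][:,2].max())
m=near(544,-79.5,40)&(P[:,2]>80)&(P[:,2]<95); print("tabtop",rect(m),np.median(P[m][:,2]))
m=near(495,-61.5,32)&(P[:,2]>60)&(P[:,2]<72); print("bar",rect(m),np.median(P[m][:,2]))
print(np.linalg.inv(c["camera_from_world"])[:3,3])
E
```

```text
t 1.82 tcp [317.1 336.3 214.9] rot [180.    0.  159.7] slide m [-0.4 -0.3  0.2] roll -0.0003 rows 7.953684249521253 0.0017758957089125127Traceback (most recent call last):
  File "<stdin>", line 11, in <module>
    return umr_maximum(a, axis, None, out, keepdims, initial, where)
ValueError: zero-size array to reduction operation maximum which has no identity
```

>>> step_arm --increments '[{"slide": [-0.044,-0.039,0.007],"roll": 0},{"slide": [-0.089,-0.078,0.014],"roll": 0},{"slide": [-0.134,-0.117,0.021],"roll": 0},{"slide": [-0.179,-0.156,0.027],"roll": 0},{"slide": [-0.224,-0.195,0.034],"roll": 0}]'

```text
t: 2.65
eef_pos: [459.8, 76.8, 180.6]
tcp_rot: [3.141, 0.001, 2.789]
ft_force: [0.5, 1.2, 0.3]
opening: 0.994
grip_force: 0.0
```

>>> step_arm --increments '[{"slide": [-0.044,-0.039,0.007],"roll": 0},{"slide": [-0.089,-0.078,0.014],"roll": 0},{"slide": [-0.1335,-0.1165,0.021],"roll": 0},{"slide": [-0.1335,-0.1165,0.021],"roll": 0}]'

```text
t: 3.15
eef_pos: [545.2, -80.0, 158.5]
tcp_rot: [3.142, -0.0, 2.785]
ft_force: [-1.1, 0.4, -0.5]
opening: 1.002
grip_force: 0.0
```

```bash
cat > look.py <<'E'
from h import *
np.set_printoptions(precision=1,suppress=True)
go(544,-79.5,64,159.7)
c=cam("wrist"); save(c,"w1")
for t in ["eye","cap","tray_grip"]:
    for r in mark_of("wrist",t)[:2]: print(t,np.array(r["uv"]),round(r["confidence"],2),at_depth(c,r["uv"]))
P,u,v=cloud(c)
def rect(m):
    if m.sum()<5: return 0
    (x,y),(w,h),a=cv2.minAreaRect(P[m][:,:2].astype(np.float32)); return np.array([x,y,w,h,a]),m.sum(),np.median(P[m][:,2])
near=lambda x,y,r:(np.hypot(P[:,0]-x,P[:,1]-y)<r)
m=near(544,-79.5,40)&(P[:,2]>65)&(P[:,2]<95); print("tab",rect(m))
m=near(544,-79.5,40)&(P[:,2]>80)&(P[:,2]<95); print("tabtop",rect(m))
m=near(495,-61.5,32)&(P[:,2]>60)&(P[:,2]<72); print("bar",rect(m))
print(np.linalg.inv(c["camera_from_world"])[:3,3])
E
python3 look.py
```

```text
t 3.15 tcp [545.2 -80.  158.5] rot [180.   -0.  159.6] slide m [0.  0.  0.1] roll -0.0023 rows 1.5126461647198959 0.012115919706395847
eye [223. 305.] 0.86 [ 527.9 -124.   178.3]
eye [319.4 234.1] 0.61 [533.8 -77.2  85.8]
cap [317.1 225.3] 0.7 [527.4 -76.6  84.1]
cap [235.1 287. ] 0.69 [ 569.1 -176.6   26.7]
tray_grip [314.3 175. ] 0.57 [494.1 -66.6  64.9]
tab (array([532.6, -78. ,   9.3,  57.5,  69.7]), np.int64(633), np.float64(85.16225083784704))
tabtop (array([543.6, -81.3,   7.6,  34.5,  69.6]), np.int64(496), np.float64(85.3988559630392))
bar (array([495.7, -63.8,  11.5,  40.8,  69.1]), np.int64(843), np.float64(65.00958493482312))
[474.3 -53.7 327.9]
```

View pics/w1.png

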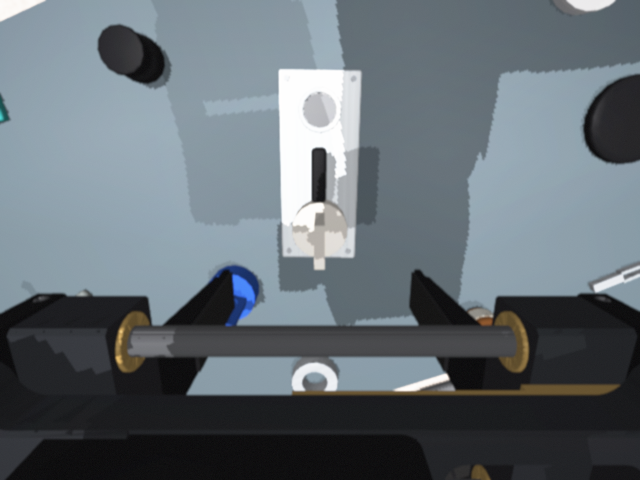

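The wrist view shows the white cap's tab at (319,240), centred between the open fingers, with the handle at (319,175). I descend and grip.

>>> step_arm --increments '[{"slide": [0.001,0,0.05],"roll": 0},{"slide": [0.001,0,0.08],"roll": 0},{"slide": [0.001,0,0.0955],"roll": 0},{"slide": [0.001,0,0.0955],"roll": 0}]'

```text
t: 3.85
eef_pos: [542.4, -77.2, 64.0]
tcp_rot: [3.142, -0.001, 2.788]
ft_force: [0.6, 0.2, 0.4]
opening: 0.997
grip_force: 0.0
```

>>> step_arm --increments '[{"slide": [0,0,0],"roll": 0},{"slide": [0,0,0],"roll": 0},{"slide": [0,0,0],"roll": 0},{"slide": [0,0,0],"roll": 0},{"slide": [0,0,0],"roll": 0}]' --fingers 0

```text
t: 4.47
eef_pos: [542.5, -78.1, 64.2]
tcp_rot: [3.142, 0.0, 2.787]
ft_force: [0.2, 0.0, 0.5]
opening: 0.529
grip_force: 0.0
```

>>> step_arm --increments '[{"slide": [0,0,0],"roll": 0},{"slide": [0,0,0],"roll": 0},{"slide": [0,0,0],"roll": 0},{"slide": [0,0,0],"roll": 0},{"slide": [0,0,0],"roll": 0}]'

```text
t: 5.1
eef_pos: [542.5, -78.1, 64.1]
tcp_rot: [3.142, -0.0, 2.787]
ft_force: [-0.2, -0.1, -0.9]
opening: 0.081
grip_force: 30.0
```

>>> step_arm --increments '[{"slide": [0,0,0],"roll": 0},{"slide": [0,0,0],"roll": 0}]'

```text
t: 5.35
eef_pos: [542.5, -78.0, 64.1]
tcp_rot: [3.141, -0.0, 2.787]
ft_force: [0.6, 0.4, -0.1]
opening: 0.085
grip_force: 30.0
```

>>> step_arm --increments '[{"slide": [0,0,-0.025],"roll": 0},{"slide": [0,0,-0.07],"roll": 0},{"slide": [0,0,-0.125],"roll": 0},{"slide": [0,0,-0.125],"roll": 0}]'

```text
t: 5.85
eef_pos: [543.9, -78.4, 192.8]
tcp_rot: [3.141, 0.007, 2.787]
ft_force: [0.6, 0.5, -0.5]
opening: 0.085
grip_force: 30.0
```

```bash
cat > peg.py <<'E'
from h import *
import sys
np.set_printoptions(precision=2,suppress=True)
def peg(n,c=None):
    c=c or cam(n); P,u,v=cloud(c)
    m=(P[:,0]>515)&(P[:,0]<592)&(P[:,1]>-395)&(P[:,1]<-340)&(P[:,2]>145)&(P[:,2]<172); Q=P[m]
    if len(Q)<20: print(n,"few",len(Q)); return
    d=cv2.fitLine(Q[:,:2].astype(np.float32),cv2.DIST_HUBER,0,.01,.01).ravel(); 
    if d[0]<0: d[:2]*=-1
    a=np.degrees(np.arctan2(d[1],d[0])); s=(Q[:,:2]-d[2:])@d[:2]
    print(n,len(Q),"dir",a,"pt",d[2:],"tip",d[2:]+np.percentile(s,[1])*d[:2])
    y=lambda x:d[3]+(x-d[2])*d[1]/d[0]; print(" y at 525,545,565:",y(525),y(545),y(565), "z top", [np.percentile(Q[abs(Q[:,0]-x)<6][:,2],[50,90]) for x in (530,545,565,585)])
    for t in ["peg_mid","peg_tip"]:
        for r in mark_of(n,t)[:2]: print(" ",t,r["confidence"],np.array(r["uv"]),at_z(c,r["uv"],153.5 if t=="peg_mid" else 157))
    return c
if __name__=="__main__":
    for n in sys.argv[1:]: peg(n)
E
python3 peg.py top scene; python3 -c "
from h import *
go(500,-380,180,101.5)"
```

```text
top 158 dir 12.321471 pt [ 556.44 -367.17] tip [ 523.76 -374.31]
 y at 525,545,565: -374.03574 -369.66718 -365.2986 z top [array([159.91, 161.5 ]), array([158.19, 160.04]), array([156.48, 158.33]), array([154.72, 155.85])]
  peg_mid 0.58 [549.7 194.4] [ 564.6  -368.94  153.5 ]
  peg_tip 0.88 [556.6 210.1] [ 531.48 -378.21  157.  ]
scene 90 dir 11.998499 pt [ 557.55 -369.04] tip [ 527.07 -375.52]
 y at 525,545,565: -375.95905 -371.70847 -367.45786 z top [array([159.06, 161.52]), array([158.  , 159.84]), array([155.69, 158.33]), array([154.16, 156.07])]
  peg_mid 0.56 [152.8 274.6] [ 568.63 -375.48  153.5 ]
  peg_tip 0.45 [242.9 248.5] [ 535.42 -173.39  157.  ]
t 6.15 tcp [542.  -78.  187.8] rot [-1.7999e+02 -1.4000e-01  1.5967e+02] slide m [-0.0656 -0.2978  0.0076] roll 1.0152 rows 4.880359169942305 5.436290699225747
```

>>> step_arm --increments '[{"slide": [-0.009,-0.05,0],"roll": 0.17},{"slide": [-0.018,-0.1,0],"roll": 0.34},{"slide": [-0.027,-0.155,0],"roll": 0.51},{"slide": [-0.036,-0.21,0],"roll": 0.68},{"slide": [-0.045,-0.26,0],"roll": 0.85}]'

```text
t: 6.78
eef_pos: [493.5, -339.3, 188.0]
tcp_rot: [-3.141, -0.002, 1.931]
ft_force: [-0.4, -1.2, -0.3]
opening: 0.084
grip_force: 30.0
```

```bash
python3 -c "
from h import *
go(485,-383.5,172,102.2)"
```

```text
t 6.78 tcp [ 493.5 -339.3  188. ] rot [-1.7996e+02 -9.0000e-02  1.1062e+02] slide m [-0.0384 -0.0235  0.0159] roll 0.147 rows 0.7644132755992907 0.7872591077111135
```

>>> step_arm --increments '[{"slide": [-0.02,-0.012,0.006],"roll": 0.08},{"slide": [-0.039,-0.0235,0.013],"roll": 0.147},{"slide": [-0.039,-0.0235,0.016],"roll": 0.147},{"slide": [-0.039,-0.0235,0.016],"roll": 0.147}]'

```text
t: 7.28
eef_pos: [486.4, -381.6, 172.5]
tcp_rot: [-3.141, -0.001, 1.791]
ft_force: [0.5, 0.3, 0.1]
opening: 0.083
grip_force: 30.0
```

```bash
cat > look2.py <<'E'
from h import *
from peg import peg
np.set_printoptions(precision=1,suppress=True)
go(485,-383.5,172,102.2)
s=state(); print(s["ft_force"])
for n in ["top","scene","wrist"]:
    c=cam(n); save(c,n+"2")
    for t in ["eye","cap"]:
        for r in mark_of(n,t)[:3]:
            print(n,t,round(r["confidence"],2),np.array(r["uv"]),"at z158",at_z(c,r["uv"],158),at_depth(c,r["uv"]))
    print(n,"proj expected eye",proj(c,s["eef_pos"]+[0,0,-14]),"tip",proj(c,np.array([524.,-375,157])))
    if n!="top": peg(n,c)
    P,u,v=cloud(c); x,y,z=s["eef_pos"]
    m=(np.hypot(P[:,0]-x,P[:,1]-y)<35)&(P[:,2]>z-42)&(P[:,2]<z-2); Q=P[m]
    if len(Q)>10: print(" tab",cv2.minAreaRect(Q[:,:2].astype(np.float32)),len(Q),np.median(Q,0))
E
python3 look2.py; python3 -c "
import cv2,numpy as np
a=cv2.imread('pics/scene2.png')[180:340,60:270]; a=cv2.resize(a,None,fx=2,fy=3)
b=cv2.imread('pics/wrist2.png'); b=cv2.resize(b,None,fx=.6,fy=.6)
H=max(a.shape[0],b.shape[0]);o=np.zeros((H,a.shape[1]+b.shape[1],3),np.uint8);o[:a.shape[0],:a.shape[1]]=a;o[:b.shape[0],a.shape[1]:]=b
o=cv2.resize(o,(800,int(H*800/o.shape[1])));cv2.imwrite('pics/m2.png',o)"
```

```text
t 7.28 tcp [ 486.4 -381.6  172.5] rot [-180.    -0.1  102.6] slide m [-0. -0.  0.] roll 0.0074 rows 0.039345539468855134 0.039846707711409426
[0.5 0.3 0.1]
top eye 0.91 [559.3 230.5] at z158 [ 490.1 -379.5  158. ] [ 484.7 -363.6  191.5]
top eye 0.71 [444.9 200.1] at z158 [ 555.8 -158.6  158. ] [ 576.4 -178.7   70.4]
top cap 0.71 [280.1 273.3] at z158 [413.2 173.  158. ] [424.3 192.4  16.6]
top cap 0.69 [438.9 209.4] at z158 [ 536.9 -145.7  158. ] [ 565.3 -174.1   25.9]
top proj expected eye [560.6 232.3] tip [555.3 213.8]
 tab ((485.7271423339844, -378.2875671386719), (48.84439468383789, 41.34286117553711), 21.485822677612305) 317 [ 484.3 -375.5  143.1]
scene eye 0.68 [245. 300.] at z158 [ 696.8 -187.7  158. ] [ 576.6 -187.8   30.1]
scene eye 0.67 [149.5 250.5] at z158 [ 491.2 -382.3  158. ] [ 475.1 -385.5  144.5]
scene cap 0.75 [250.4 312.4] at z158 [ 733.3 -181.1  158. ] [ 601.4 -180.    10.8]
scene cap 0.69 [156.1 261.4] at z158 [ 532.2 -367.5  158. ] [ 513.  -371.2  141.1]
scene cap 0.62 [243.1 244.2] at z158 [ 521.8 -171.2  158. ] [ 372.4 -168.7   28.1]
scene proj expected eye [
[... 788 characters left out ...]
] [ 481.9 -368.   170.3]
wrist cap 0.62 [467.3  36.5] at z158 [ 528.  -244.3  158. ] [ 566.9 -201.4   34.5]
wrist cap 0.35 [461.1 280.7] at z158 [ 566.2 -365.4  158. ] [ 567.2 -366.   156. ]
wrist proj expected eye [321.2 278.5] tip [386.4 280.4]
wrist 1631 dir 12.342913 pt [ 556.5 -369.8] tip [ 523.5 -377. ]
 y at 525,545,565: -376.66223 -372.28583 -367.90945 z top [array([159.8, 161.7]), array([158.1, 159.4]), array([156.4, 157.5]), array([154.6, 155.8])]
  peg_mid 0.79 [460.4 279.7] [ 568.  -366.3  153.5]
  peg_tip 0.85 [392.1 284.5] [ 528.  -376.8  157. ]
 tab ((485.8605041503906, -379.0376281738281), (48.805110931396484, 40.05861282348633), 12.90059757232666) 3065 [ 482.6 -373.4  143.4]
```

View pics/m2.png

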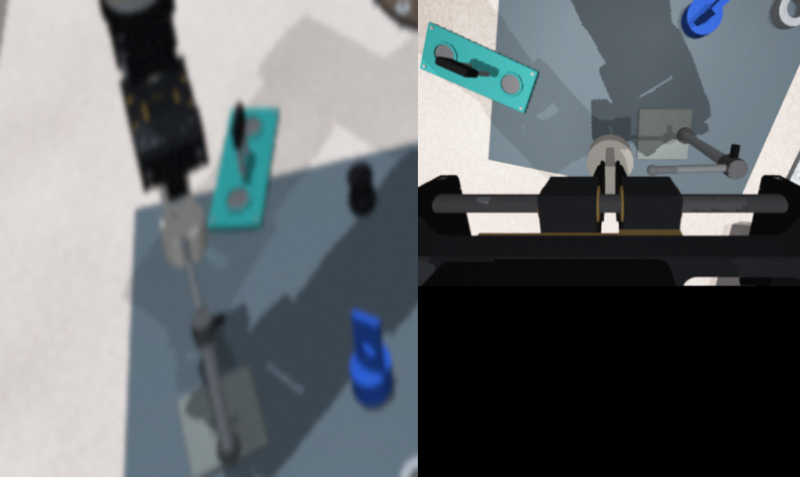

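The scene crop shows the cap's eye in line with the peg tip. The wrist view agrees: cap at (610,160), peg tip at (650,170) in the montage. The cap centre is within 1 mm of the peg line, so I insert.

>>> step_arm --increments '[{"slide": [-0.0005,0.015,0.0015],"roll": 0.003},{"slide": [-0.0005,0.03,0.002],"roll": 0.005},{"slide": [-0.0005,0.042,0.002],"roll": 0.005},{"slide": [-0.0005,0.054,0.003],"roll": 0.005},{"slide": [-0.0005,0.054,0.003],"roll": 0.005}]'

```text
t: 8.55
eef_pos: [540.0, -370.7, 169.7]
tcp_rot: [-3.141, -0.0, 1.786]
ft_force: [-1.2, 0.7, -1.3]
opening: 0.081
grip_force: 30.0
```

>>> step_arm --increments '[{"slide": [0,0.012,0.001],"roll": 0},{"slide": [0,0.0235,0.0025],"roll": 0},{"slide": [0,0.0235,0.005],"roll": 0},{"slide": [0,0.0235,0.007],"roll": 0},{"slide": [0,0.0235,0.007],"roll": 0}]'

```text
t: 9.18
eef_pos: [561.8, -366.2, 162.9]
tcp_rot: [-3.141, -0.0, 1.785]
ft_force: [0.2, -0.8, -1.2]
opening: 0.081
grip_force: 30.0
```

```bash
python3 - <<'E'
from h import *
np.set_printoptions(precision=1,suppress=True)
s=state(); print(s["t"],s["eef_pos"],s["ft_force"],s["moment"])
c=cam("scene"); a=cv2.cvtColor(c["color"],cv2.COLOR_RGB2BGR)[210:330,90:230]; a=cv2.resize(a,None,fx=2.8,fy=2.8)
c2=cam("wrist"); b=cv2.resize(cv2.cvtColor(c2["color"],cv2.COLOR_RGB2BGR)[180:420,200:480],(392,336)); cv2.imwrite("pics/m3.png",np.hstack([a,b]))
P,u,v=cloud(c2); x,y,z=s["eef_pos"]
m=(np.hypot(P[:,0]-x,P[:,1]-y)<35)&(P[:,2]>z-42)&(P[:,2]<z-25); Q=P[m]; print(len(Q),np.median(Q,0))
E
```

```text
9.175 [ 561.8 -366.2  162.9] [ 0.2 -0.8 -1.2] [-0.1 -0.   0. ]
2661 [ 557.1 -357.3  133.1]
```

View pics/m3.png

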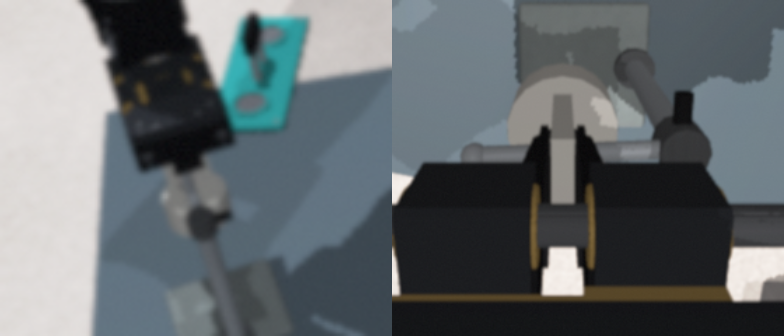

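The peg runs through the tab in the wrist view: its tip shows at (470,152) left of the tab, and it continues to the boss on the right. I lower until it touches.

>>> step_arm --increments '[{"slide": [0,0,0.001],"roll": 0},{"slide": [0,0,0.002],"roll": 0},{"slide": [0,0,0.002],"roll": 0}]'

```text
t: 9.65
eef_pos: [562.1, -366.1, 161.0]
tcp_rot: [-3.142, -0.0, 1.785]
ft_force: [0.4, 0.7, 0.1]
opening: 0.089
grip_force: 30.0
```

>>> step_arm --increments '[{"slide": [0,0,0.0007],"roll": 0},{"slide": [0,0,0.0015],"roll": 0},{"slide": [0,0,0.0015],"roll": 0}]'

```text
t: 10.02
eef_pos: [562.3, -366.4, 160.4]
tcp_rot: [3.141, 0.001, 1.785]
ft_force: [-1.0, -0.2, 4.6]
opening: 0.085
grip_force: 30.0
```

>>> step_arm --increments '[{"slide": [0,0,0],"roll": 0},{"slide": [0,0,0],"roll": 0},{"slide": [0,0,0],"roll": 0},{"slide": [0,0,0],"roll": 0}]' --fingers 0.33

```text
t: 10.52
eef_pos: [562.3, -366.2, 159.7]
tcp_rot: [3.141, 0.0, 1.785]
ft_force: [1.8, 0.5, 1.4]
opening: 0.326
grip_force: 0.7
```

>>> step_arm --increments '[{"slide": [0,0,-0.015],"roll": 0},{"slide": [0,0,-0.04],"roll": 0},{"slide": [0,0,-0.08],"roll": 0},{"slide": [0,0,-0.09],"roll": 0}]'

```text
t: 11.02
eef_pos: [562.7, -366.6, 253.1]
tcp_rot: [3.139, 0.003, 1.785]
ft_force: [-0.4, -0.2, -0.9]
opening: 0.329
grip_force: 0.0
```

```bash
python3 - <<'E'
from h import *
np.set_printoptions(precision=1,suppress=True)
s=state(); print(s["t"],s["eef_pos"],s["ft_force"])
c=cam("scene"); a=cv2.cvtColor(c["color"],cv2.COLOR_RGB2BGR)[210:330,90:230]; a=cv2.resize(a,None,fx=2.8,fy=2.8)
c2=cam("wrist"); b=cv2.resize(cv2.cvtColor(c2["color"],cv2.COLOR_RGB2BGR)[150:400,200:480],(392,336)); cv2.imwrite("pics/m4.png",np.hstack([a,b]))
for n,c in (("scene",c),("wrist",c2)):
  P,u,v=cloud(c)
  for lo,hi in ((125,142),(170,195)):
    m=(np.hypot(P[:,0]-563,P[:,1]+367)<35)&(P[:,2]>lo)&(P[:,2]<hi); Q=P[m]; print(n,len(Q),np.median(Q,0),cv2.minAreaRect(Q[:,:2].astype(np.float32)) if len(Q)>5 else 0)
go(495.5,-62.5,160,159.5)
E
```

```text
11.025 [ 562.7 -366.6  253.1] [-0.4 -0.2 -0.9]
scene 196 [ 567.3 -371.9  130.8] ((563.1337890625, -368.2964782714844), (44.998531341552734, 48.98099899291992), 18.88820457458496)
scene 107 [ 567.5 -365.   179.8] ((565.2627563476562, -364.52593994140625), (13.918885231018066, 34.78379440307617), 12.885787963867188)
wrist 1462 [ 556.5 -363.8  130.5] ((561.4312133789062, -369.4151611328125), (49.17770767211914, 47.49714279174805), 18.27524185180664)
wrist 561 [ 564.3 -365.3  182.3] ((564.2261962890625, -366.5628356933594), (8.882521629333496, 34.419795989990234), 12.588513374328613)
t 11.12 tcp [ 562.3 -366.3  251.1] rot [179.9   0.1 102.3] slide m [ 0.3 -0.   0.1] roll -0.999 rows 5.185371535806676 5.349368948201616
```

View pics/m4.png

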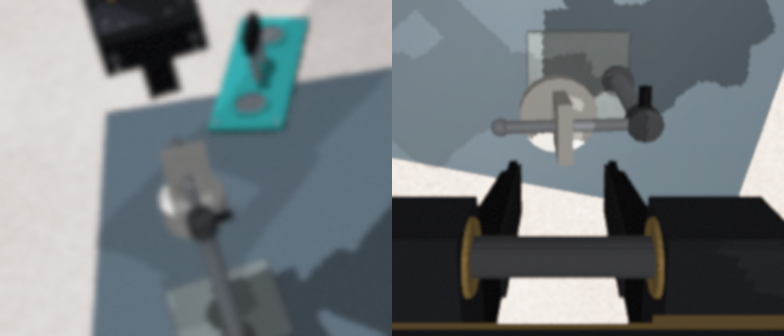

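The cap hangs free on the peg (wrist crop: tab at (565,130) on the peg, with the fingers clear). Now back to the tray.

>>> step_arm --increments '[{"slide": [0.055,0,0],"roll": -0.18},{"slide": [0.11,0,0.01],"roll": -0.36},{"slide": [0.17,0,0.03],"roll": -0.54},{"slide": [0.23,0,0.05],"roll": -0.72},{"slide": [0.285,0,0.07],"roll": -0.9}]' --fingers 0.45

```text
t: 11.75
eef_pos: [500.3, -85.7, 178.2]
tcp_rot: [-3.141, -0.002, 2.691]
ft_force: [0.6, -0.5, -0.9]
opening: 0.451
grip_force: 0.0
```

```bash
python3 -c "
from h import *
go(496,-62.5,165,159.5)"
```

```text
t 11.75 tcp [500.3 -85.7 178.2] rot [-1.7999e+02 -9.0000e-02  1.5415e+02] slide m [0.014  0.019  0.0132] roll -0.0933 rows 0.43308073439019845 0.49957064572072946
```

>>> step_arm --increments '[{"slide": [0.014,0.019,0.008],"roll": -0.093},{"slide": [0.014,0.019,0.013],"roll": -0.093},{"slide": [0.014,0.019,0.013],"roll": -0.093}]'

```text
t: 12.12
eef_pos: [497.5, -65.0, 166.0]
tcp_rot: [-3.141, -0.001, 2.776]
ft_force: [-0.3, -0.1, -0.4]
opening: 0.45
grip_force: 0.0
```

```bash
python3 - <<'E'
from h import *
np.set_printoptions(precision=1,suppress=True)
for n in ["wrist","top"]:
  c=cam(n); P,u,v=cloud(c)
  if n=="wrist": save(c,"w5")
  def rect(m):
    (x,y),(w,h),a=cv2.minAreaRect(P[m][:,:2].astype(np.float32)); return np.array([x,y,w,h,a]),m.sum(),np.median(P[m],0)
  near=lambda x,y,r:(np.hypot(P[:,0]-x,P[:,1]-y)<r)
  m=near(495,-61.5,38)&(P[:,2]>60)&(P[:,2]<72)
  if m.sum()>5: print(n,"bar",rect(m))
  m=near(499,-62,130)&(P[:,2]>5)&(P[:,2]<24)&(P[:,1]>-150); print("plate",rect(m))
  for t in ["ball_center","pocket"]:
    for r in mark_of(n,t)[:2]: print(t,round(r["confidence"],2),np.array(r["uv"]),at_z(c,r["uv"],18))
go(496,-62.5,36,159.5)
E
```

```text
wrist bar (array([495.3, -62.6,  11.6,  40.9,  69.4]), np.int64(701), array([494.1, -62.1,  65.1]))
plate (array([496.3, -62.9,  71.8, 170.3,  70.8]), np.int64(11399), array([482.3, -58.5,   7.6]))
ball_center 0.55 [323.2 274.3] [544.3 -80.8  18. ]
pocket 0.95 [325.6 276.3] [547.2 -79.3  18. ]
pocket 0.4 [102.8 376.8] [ 569.9 -347.    18. ]
plate (array([497.5,  26.9, 160.2,  63.7,  15.3]), np.int64(23), array([517.8,  31.3,   5.6]))
pocket 0.86 [516.7 324.4] [ 303.6 -334.9   18. ]
pocket 0.57 [539.8 198.8] [ 587.8 -407.9   18. ]
t 12.43 tcp [497.6 -65.  166.7] rot [180.    0.  159.1] slide m [0.  0.  0.1] roll -0.0074 rows 2.0924031121719855 0.03950978228493586
```

View pics/w5.png

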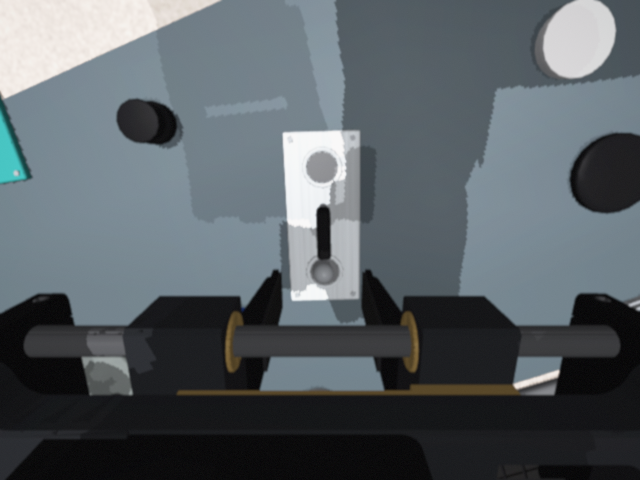

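The ball sits in the +x pocket at (323,270), and the bar at (323,232) is between the fingers. I descend and grip the handle.

>>> step_arm --increments '[{"slide": [0.0024,0.0015,0.045],"roll": -0.015},{"slide": [0.0024,0.0015,0.09],"roll": -0.015},{"slide": [0.0024,0.0015,0.115],"roll": -0.015},{"slide": [0.0024,0.0015,0.1305],"roll": -0.015},{"slide": [0.0024,0.0015,0.1305],"roll": -0.015}]'

```text
t: 13.05
eef_pos: [495.6, -62.2, 35.7]
tcp_rot: [-3.142, -0.001, 2.792]
ft_force: [0.1, 0.1, -0.6]
opening: 0.451
grip_force: 0.0
```

>>> step_arm --increments '[{"slide": [0,0,0],"roll": 0},{"slide": [0,0,0],"roll": 0},{"slide": [0,0,0],"roll": 0},{"slide": [0,0,0],"roll": 0},{"slide": [0,0,0],"roll": 0}]' --fingers 0

```text
t: 13.68
eef_pos: [495.9, -62.2, 36.5]
tcp_rot: [3.141, 0.001, 2.793]
ft_force: [-1.5, -0.8, 6.7]
opening: 0.124
grip_force: 30.0
```

>>> step_arm --increments '[{"slide": [0,0,0],"roll": 0},{"slide": [0,0,-0.003],"roll": 0},{"slide": [0,0,-0.01],"roll": 0},{"slide": [0,0,-0.02],"roll": 0},{"slide": [0,0,-0.032],"roll": 0}]'

```text
t: 14.3
eef_pos: [495.7, -62.1, 68.9]
tcp_rot: [3.142, -0.0, 2.793]
ft_force: [0.2, 1.3, -3.2]
opening: 0.124
grip_force: 30.0
```

>>> step_arm --increments '[{"slide": [0,0,-0.014],"roll": 0},{"slide": [0,0,-0.03],"roll": 0},{"slide": [0,0,-0.046],"roll": 0},{"slide": [0,0,-0.062],"roll": 0},{"slide": [0,0,-0.078],"roll": 0}]'

```text
t: 14.92
eef_pos: [495.6, -62.1, 147.5]
tcp_rot: [3.141, 0.001, 2.793]
ft_force: [0.1, 0.1, -3.1]
opening: 0.122
grip_force: 30.0
```

```bash
cat > ball.py <<'E'
from h import *
np.set_printoptions(precision=1,suppress=True)
s=state(); x,y,z=s["eef_pos"]; print(s["t"],s["eef_pos"],np.degrees(s["tcp_rot"]),s["ft_force"],s["opening"])
c=cam("wrist"); save(c,"w6"); zb=z-36+18+0.5
for t in ["ball_center","pocket"]:
    for r in mark_of("wrist",t)[:2]: print(t,round(r["confidence"],2),np.array(r["uv"]),at_z(c,r["uv"],zb))
P,u,v=cloud(c)
m=(np.hypot(P[:,0]-x,P[:,1]-y)<100)&(P[:,2]>z-36+4)&(P[:,2]<z-36+12); Q=P[m]
A=np.c_[Q[:,:2]-[x,y],np.ones(len(Q))]; k=np.linalg.lstsq(A,Q[:,2],rcond=None)[0]; print("plate n",len(Q),"tilt deg",np.degrees(np.arctan(k[:2])),"plate z",k[2],cv2.minAreaRect(Q[:,:2].astype(np.float32)))
E
python3 ball.py
```

```text
14.925 [495.6 -62.1 147.5] [180.   0. 160.] [ 0.1  0.1 -3.1] 0.12192485904545423
ball_center 0.78 [322.5 349.2] [541.1 -77.8 130. ]
pocket 0.95 [323.  352.4] [543.4 -78.3 130. ]
plate n 19260 tilt deg [0. 0.] plate z 118.57584169943676 ((495.5861511230469, -61.92503356933594), (72.15953063964844, 169.78668212890625), 70.12972259521484)
```

The tray is level and the ball is in its pocket. I carry it smoothly to the air stream.

>>> step_arm --increments '[{"slide": [0.0022,0.0077,-0.0005],"roll": 0},{"slide": [0.0068,0.024,-0.001],"roll": 0},{"slide": [0.0137,0.0481,-0.002],"roll": 0},{"slide": [0.0219,0.077,-0.003],"roll": 0},{"slide": [0.0315,0.1107,-0.004],"roll": 0}]'

```text
t: 15.7
eef_pos: [503.7, 54.5, 149.8]
tcp_rot: [-3.142, -0.001, 2.793]
ft_force: [0.5, 0.3, -3.0]
opening: 0.124
grip_force: 30.0
```

>>> step_arm --increments '[{"slide": [0.0096,0.0337,-0.0005],"roll": 0},{"slide": [0.0192,0.0674,-0.001],"roll": 0},{"slide": [0.0288,0.1011,-0.0015],"roll": 0},{"slide": [0.0384,0.1348,-0.002],"roll": 0},{"slide": [0.048,0.1685,-0.0025],"roll": 0}]'

```text
t: 16.32
eef_pos: [515.7, 229.7, 152.1]
tcp_rot: [-3.141, -0.001, 2.793]
ft_force: [0.6, 0.3, -3.2]
opening: 0.124
grip_force: 30.0
```

>>> step_arm --increments '[{"slide": [0.0088,0.0308,0],"roll": 0},{"slide": [0.0164,0.0577,0],"roll": 0},{"slide": [0.0225,0.0789,0],"roll": 0},{"slide": [0.0263,0.0924,0],"roll": 0},{"slide": [0.028,0.0981,0],"roll": 0}]'

```text
t: 16.95
eef_pos: [523.5, 329.8, 152.4]
tcp_rot: [-3.141, -0.0, 2.793]
ft_force: [-0.3, -0.3, -3.3]
opening: 0.126
grip_force: 30.0
```

>>> step_arm --increments '[{"slide": [0,0,0],"roll": 0},{"slide": [0,0,0],"roll": 0},{"slide": [0,0,0],"roll": 0},{"slide": [0,0,0],"roll": 0}]'

```text
t: 17.45
eef_pos: [523.8, 328.8, 152.7]
tcp_rot: [3.142, 0.0, 2.792]
ft_force: [0.5, 0.5, -3.5]
opening: 0.125
grip_force: 30.0
```

```bash
python3 ball.py; python3 - <<'E'
from h import *
np.set_printoptions(precision=1,suppress=True)
for n in ["scene","top"]:
    c=cam(n)
    for t in ["outlet","ball_center","eye"]:
        for r in mark_of(n,t)[:2]: print(n,t,round(r["confidence"],2),np.array(r["uv"]),at_z(c,r["uv"],135))
    P,u,v=cloud(c)
    m=(np.hypot(P[:,0]-534,P[:,1]-493)<110)&(P[:,2]>203)&(P[:,2]<214); print("bl top",cv2.minAreaRect(P[m][:,:2].astype(np.float32)))
    m=(np.hypot(P[:,0]-563,P[:,1]+367)<35)&(P[:,2]>168)&(P[:,2]<190); print("tab",m.sum(),np.median(P[m],0))
    if n=="scene": a=cv2.cvtColor(c["color"],cv2.COLOR_RGB2BGR); cv2.imwrite("pics/s7.png",a)
E
```

```text
17.45 [523.8 328.8 152.7] [180.   0. 160.] [ 0.5  0.5 -3.5] 0.12515549310107113
ball_center 0.6 [328.5 348.7] [570.2 316.7 135.2]
pocket 0.63 [321.8 355.6] [573.4 311.1 135.2]
plate n 19351 tilt deg [0. 0.] plate z 123.81854218286944 ((524.043212890625, 328.92449951171875), (72.1582260131836, 169.61717224121094), 70.06834411621094)
scene outlet 0.8 [493.5 217.7] [548.5 449.6 135. ]
scene ball_center 0.72 [440.9 221.6] [530.8 316.6 135. ]
scene ball_center 0.54 [449.7 234.3] [581.2 318.6 135. ]
scene eye 0.82 [156.9 277.7] [ 560.8 -370.7  135. ]
scene eye 0.62 [244.7 297.5] [ 667.9 -187.5  135. ]
bl top ((537.9706420898438, 494.40118408203125), (142.23291015625, 74.40128326416016), 12.98161792755127)
tab 119 [ 567.1 -364.4  178. ]
top outlet 0.74 [518.3 206.7] [ 544.6 -312.1  135. ]
top ball_center 0.6 [213.2 198. ] [574.8 317.6 135. ]
top eye 0.98 [442.  202.5] [ 556.2 -157.7  135. ]
top eye 0.97 [544.  197.1] [ 563.7 -365.5  135. ]
bl top ((0.0, 0.0), (0.0, 0.0), 0.0)
tab 116 [ 562.6 -362.6  181.7]
```

View pics/s7.png

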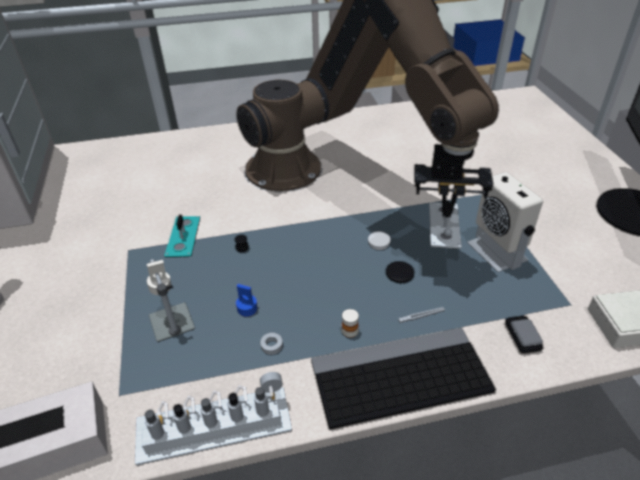

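The scene view shows the cap hanging on the peg at (157,278) and the tray held level at (447,225) in front of the grille at (493,217), with the bystanders unmoved. The ball is about 145 mm from the grille and within a few mm sideways and in height, so I hand in.

```bash
python3 -c "
from cell import env
print(env.job_done())"
```

```text
the job is handed in; nothing more can be done
None
```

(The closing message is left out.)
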